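# Roll the steel wheel into its parking cradle

### The arm

A 6-joint arm with a two-finger parallel gripper is mounted at the origin on the work surface. World frame = base frame: x ahead of the robot, y to its left, z up, the work surface at z = 0. Lengths are in m, angles in rad, forces in N, time in s.
With the tool pointing down it reaches from about 0.275 to 0.875 m from the base axis. Payload 12.5 kg.
Tool frame: the origin (TCP) lies at the centre of the arm's flange, where the gripper is bolted on; the fingertips stand 173 mm ahead of it and the grasp point (between the pads) lies 155 mm ahead of it; z points along the fingers, y is the direction in which the jaws open and shut (so a half turn about z gives the same grasp; the last joint's range is limited). The gripper opens to 85 mm and grips with 20 to 120 N. Pads are 22 mm wide; open, the fingers measure 114 mm over their backs; the gripper's body (76 mm by 85 mm) begins 54 mm behind the grasp point. The pads swing forward as they close: fully open they stand 13 mm farther back than shut.
Start: joints at [-1.42, 0.351, 1.652, -0, 1.139, -0.085], TCP at [0.129, -0.535, 0.405] pointing down, gripper open.
Joint ranges: [-2.75, 2.75], [-0.79, 2.1], [0.01, 2.65], [-1.57, 4.71], [0.07, 3.14], [-2.87, 2.87]. Speed limits (rad/s): [2.22, 2.22, 2.79, 3.14, 3.14, 3.14].

### API

Orientations are given as a unit quaternion [x, y, z, w].
In Python, from rig import env gives the robot as it stands.
- The arm moves only by the shell command python3 -m pendant 'ROWS'. ROWS is JSON, a list of rows, each a list of 7 numbers: the turn, a rotation vector about the tool's x, y, z in degrees, then the shift along the tool's x, y, z in m, then the finger opening in m, from 0 to 0.0854. In form: [[wx, wy, wz, x, y, z, fingers], ...]. A call has 1 to 10 rows; each row is the pose to reach, as a shift and turn from the pose commanded when the call began, along the tool's axes at that moment; what a row does not reach only later rows make up. A row lasts 1/8 s, in which the tool goes at most 62.5 mm and 10.7 degrees, less where a joint would pass 70% of its speed; a pose out of reach is approached as far as the arm can. A call with a gripper value outside its range is refused whole. The fingers move at their own pace and stop on an object; the grip force is fixed at half the most. Time passes only in rows, so rows that repeat a pose let the fingers close. It gives the time, the measured TCP pose, the force and the opening at its end, in the units of the state.
- env.state(): the state, without advancing time (a new reading comes with each control period).
- env.grab_frame(name): name is "scene" or "top" or "wrist"; returns a dict with "pixels" (480x640x3 uint8, red, green, blue), "fx", "fy", "cx", "cy" (pixels), "k1" (the pictures are not rectified: a ray, as slopes to the right and down, at radius r is drawn at 1 + k1 r^2 times it, then the intrinsics apply), "rvec" (rotation vector, rad) and "tvec" (3), from world to camera coordinates, as OpenCV has them. Camera axes: x right, y down, z forward; pixel columns grow to the right and rows downward; lengths in m; the calibration is good to about 2 mm. A picture is of the moment at which its call begins. There is no depth.
- env.sign_off(): hands the job in, once; it reports no verdict.
The state is a dict: "clock": time; "joint_positions": joint angles; "qvel": joint speeds; "tau": joint torques, N m; "tcp_pos": TCP position; "ee_rot": TCP orientation; "ft_force": force on the tool from outside, world axes, zero at the start; "torque": the same for the moment, N m; "opening": finger opening in m.
Only numpy, scipy, OpenCV 4.12 (cv2) and the standard library are available. Lean on these libraries where they do the work, as an engineer would, in place of code of your own. Each camera call takes 0.05 s, during which the arm holds its last target.

### The job

The steel wheel standing on its rim on the lab bench belongs in its parking cradle. Roll it there on its rim over the bench, at least one whole turn, without lifting it off the bench or letting it lean over far or fall, and roll it in between the cheeks and over the near bar so that it rests upright between the two bars, then let go of it. Leave the other things on the bench where they are.

Things in the scene. Friction and masses are not known exactly. Their poses are not given: they have to be found in the camera images.
- wheel_center (a point): Centre of a plain steel wheel standing on its rim (centre 40 mm up): 80 mm across, 26 mm thick, flat rim, 0.5 to 0.9 kg, loose. A stiff bearing lets it turn on a stub axle, 16 mm thick, whose flat ends stand 6 mm proud of both faces (38 mm over the ends). y is the axle line: the wheel rolls at right angles to that. x and z belong to the axle.
- wheel: The axle of the same wheel; origin and axes as for its centre. Nothing holds the wheel but its flat rim: pushed and let go it rolls on until something stops it. Held firmly by the axle ends it only skids along, for the bearing is stiff (0.2 N m), unless its rim is pressed on the bench with some 8 to 15 N besides its weight; then it rolls as the hand moves on. So held it can be pivoted on the spot.
- tyre_center (a point): The same centre point, but with axes that turn with the rolling wheel: z points up at the start. A finger pushing level on the rim rubs on it and hinders the climb over a bar of the cradle; one that rises as it pushes helps.
- cradle: Fixed grey parking cradle: two upright cheeks, 80 mm long, 12 mm thick, 50 mm high, 46 mm apart inside, joined by two low half-round bars across the gap. Origin: on the bench in its middle. x runs along the lane between the cheeks (x = -40 to 40 mm), y across. Both ends are open and alike. A foot 6 mm high reaches to y = +-50 mm. The wheel with axle fits between the cheeks; fingers beside it do not.
- bar_a (a point): Middle of one half-round steel bar, at x = -22 mm in the cradle's frame, on the bench; the bar is 5 mm high, 10 mm wide and spans the gap.
- bar_b (a point): Middle of the other, like bar, at x = +22 mm. Between the bars the floor is the bench itself; a wheel there stands on the bench and the bars keep it from rolling.
- beaker: Clear plastic beaker, 84 mm across, 100 mm high; bystander. Origin under its centre.
- reagent: Amber bottle, 60 mm across, 130 mm high; bystander. Origin under its centre.
- spare_disc: Thin steel disc lying flat, 60 mm across, 12 mm thick; bystander. Origin under its centre.
- spanner: Spanner lying flat, 160 mm long; bystander. Origin under its middle.
- jar: White jar, 60 mm across, 70 mm high; bystander. Origin under its centre.
- dish: Ceramic dish, 90 mm across, 25 mm high; bystander. Origin under its centre.
- collar: Steel collar lying flat, 44 mm across, 20 mm high; bystander. Origin under its centre.
Not all that is in view belongs to the job. Leave any orange or purple look-alike of the wheel alone.

How it is judged:
On the way, in this order (a step that is already met when the one before it is completed fails the run):
1. the wheel, on the bench, has rolled about half a turn (angle between tyre_center's own z axis and vertical above 2.4 rad and height (world z) of wheel_center below 0.052 m).
2. it has rolled on to about a whole turn (angle between tyre_center's own z axis and vertical below 0.8 rad and height (world z) of wheel_center below 0.052 m).
3. the wheel is between the two bars of the cradle, upright (x of wheel_center in the frame of cradle between -0.007 and 0.007 m and y of wheel_center in the frame of cradle between -0.009 and 0.009 m and height (world z) of wheel_center below 0.043 m and angle between wheel_center's own y axis and vertical between 1.4 and 1.74 rad), for 0.2 s.
At the end, for the whole second after the job is handed in: The wheel stands at rest in the cradle, centre within 7 mm of the cradle's middle along the lane and 9 mm across it, less than 43 mm above the bench, axle level within 10 degrees, and released (all of step 3 and linear speed of wheel below 0.02 m/s and contact force between the fingers and wheel below 0.1 N); the robot touches nothing.
It fails at once if the wheel leans over more than 35 degrees (angle between wheel_center's own y axis and vertical below 0.96 rad).
It fails at once if the wheel leaned the other way more than 35 degrees (angle between wheel_center's own y axis and vertical above 2.18 rad).
It fails at once if the wheel is lifted off the bench (centre more than 14 mm above its rolling height) (height (world z) of wheel_center above 0.054 m).
It fails at once if a bystander is moved more than 20 mm (distance of any of beaker, reagent, spare_disc, spanner, jar, dish, collar from where it was at the start of the episode above 0.02 m).
It also fails if it takes over 67 s, if anything falls off the work surface, if the arm or the gripper's body presses on something with over 40 N, if the wrist force passes 120 N, or if a joint passes its speed limit or range.

## Working session

There is one attempt and no reset: what is moved stays moved. The work goes in short steps, Python scripts to look and compute and a shell command to move; the robot and the scene stay as the last step left them, time stands still between calls to the robot, and variables do not carry over. Pictures are saved under pics/ and viewed, and the job is handed in when it is done.

```bash
ls; mkdir -p pics; python3 - <<'E'
from rig import env
import cv2, numpy as np
print(env.state())
for n in ["scene","top","wrist"]:
    f=env.grab_frame(n)
    cv2.imwrite(f"pics/{n}0.png",f["pixels"][:,:,::-1])
    print(n,{k:np.round(v,4).tolist() for k,v in f.items() if k!="pixels"})
E
```

```text
pics
{'clock': 0.0, 'joint_positions': array([-1.41962739e+00,  3.51238720e-01,  1.65244990e+00,  2.05873477e-05,
        1.13911266e+00, -8.45818820e-02]), 'qvel': array([ 0.00109034,  0.0013626 ,  0.00101669,  0.00050497, -0.00073723,
       -0.00151297]), 'tau': array([ 1.75717127e-03, -5.06102335e+01, -2.91405809e+01,  5.22382641e-05,
        4.46979480e-03, -1.33839700e-05]), 'tcp_pos': array([ 0.12848063, -0.53464133,  0.40414713]), 'ee_rot': array([ 9.93061060e-01,  1.17598322e-01, -1.07743978e-05, -6.04288585e-04]), 'ft_force': array([ 0.37132771,  0.1810908 , -0.59545867]), 'torque': array([ 0.02670605,  0.04464211, -0.0206152 ]), 'opening': 0.08539123511819575}
scene {'fx': 513.0627, 'fy': 513.0627, 'cx': 312.0215, 'cy': 237.8326, 'k1': -0.151, 'rvec': [1.0317, 2.2939, -1.1446], 'tvec': [0.3811, -0.2336, 1.5035]}
top {'fx': 470.0798, 'fy': 470.0798, 'cx': 323.1058, 'cy': 240.3691, 'k1': -0.0645, 'rvec': [2.1776, -2.1835, 0.14], 'tvec': [-0.018, 0.597, 1.0859]}
wrist {'fx': 423.3275, 'fy': 423.3275, 'cx': 321.9662, 'cy': 239.6993, 'k1': -0.0323, 'rvec': [-2.256, 1.7789, 0.2878], 'tvec': [-0.5509, -0.0417, 0.3802]}
```

View pics/scene0.png

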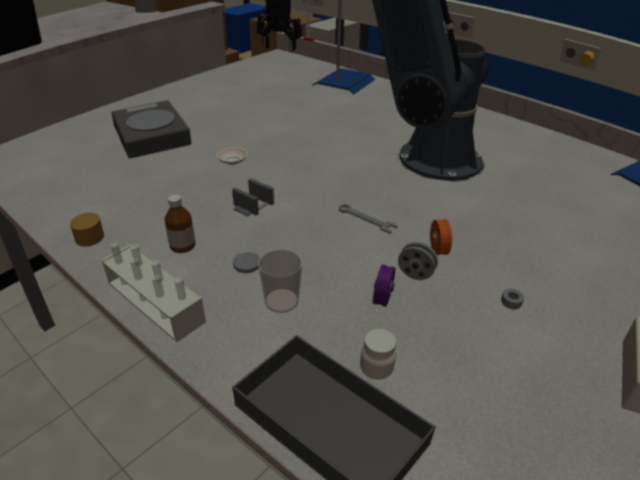

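View pics/top0.png

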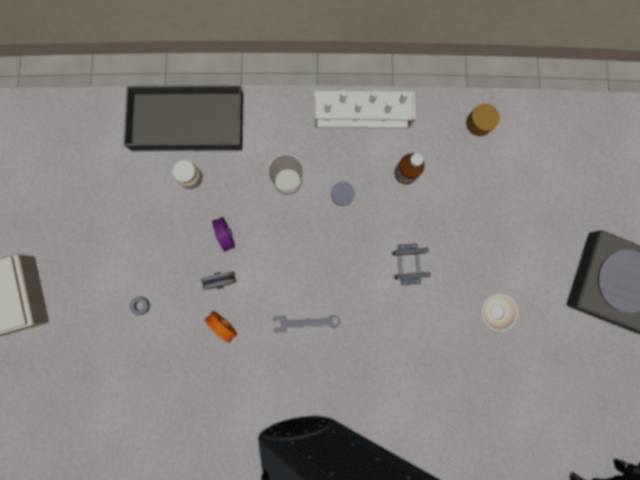

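View pics/wrist0.png

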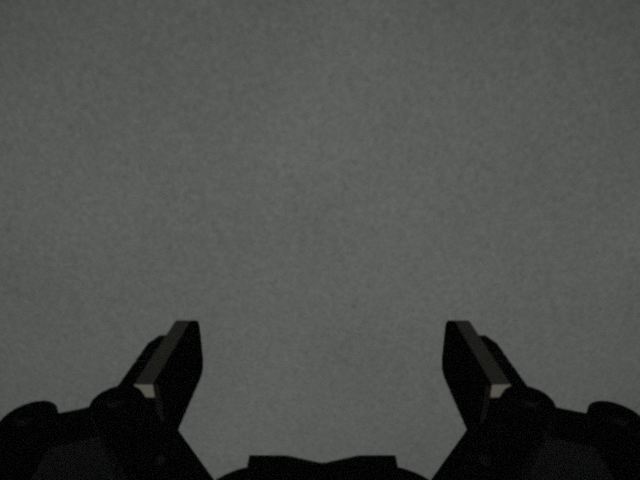

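The top view shows the steel wheel at about (219,281), rolling roughly along the image rows. The cradle is at about (411,264), and the orange look-alike at (221,327) and purple one at (224,234) sit on either side of the wheel. I'll enlarge both and measure.

```bash
cat > h.py <<'E'
from rig import env
import cv2, numpy as np
from scipy.spatial.transform import Rotation as R
def cam(f):
    K=np.array([[f["fx"],0,f["cx"]],[0,f["fy"],f["cy"]],[0,0,1.]]); d=np.array([f["k1"],0,0,0,0.])
    return K,d,np.array(f["rvec"],float),np.array(f["tvec"],float)
def at_z(f,uv,z):
    K,d,r,t=cam(f); n=cv2.undistortPoints(np.array([[uv]],float),K,d)[0,0]
    M=cv2.Rodrigues(r)[0]; c=-M.T@t; v=M.T@np.array([n[0],n[1],1.])
    return c+v*(z-c[2])/v[2]
def proj(f,P):
    K,d,r,t=cam(f); return cv2.projectPoints(np.array(P,float).reshape(-1,1,3),r,t,K,d)[0][:,0]
def crop(f,x0,y0,w,h,s,name,pts=None):
    im=f["pixels"][y0:y0+h,x0:x0+w,::-1]; im=cv2.resize(im,None,fx=s,fy=s,interpolation=cv2.INTER_CUBIC)
    if pts is not None:
        for p in proj(f,pts): cv2.circle(im,(int((p[0]-x0+.5)*s),int((p[1]-y0+.5)*s)),2,(0,0,255),-1)
    im=cv2.convertScaleAbs(im,alpha=1.6); cv2.imwrite("pics/"+name,im)
E
python3 - <<'E'
from h import *
f=env.grab_frame("top")
crop(f,190,200,80,60*2,5,"w1.png"); crop(f,370,230,80,70,8,"c1.png")
print(at_z(f,(219,281),.06),at_z(f,(411,264),.02))
M=cv2.Rodrigues(np.array(f["rvec"]))[0]; print(-M.T@f["tvec"]); print(M.round(2))
E
```

```text
[0.50076302 0.21991623 0.06      ] [ 0.54064532 -0.23099025  0.02      ]
[0.48233157 0.0090205  1.14154574]
[[-0.   -1.    0.03]
 [-0.99  0.   -0.1 ]
 [ 0.1  -0.03 -0.99]]
```

View pics/w1.png

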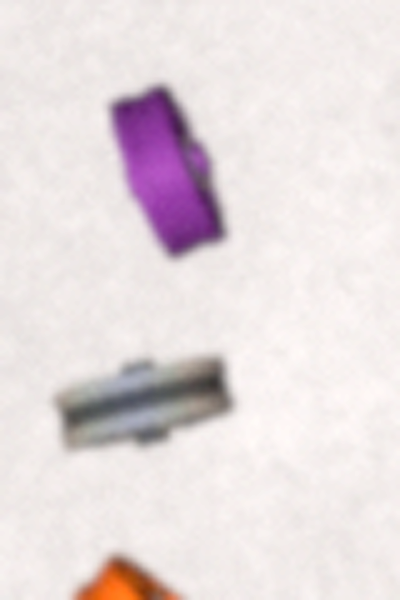

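View pics/c1.png

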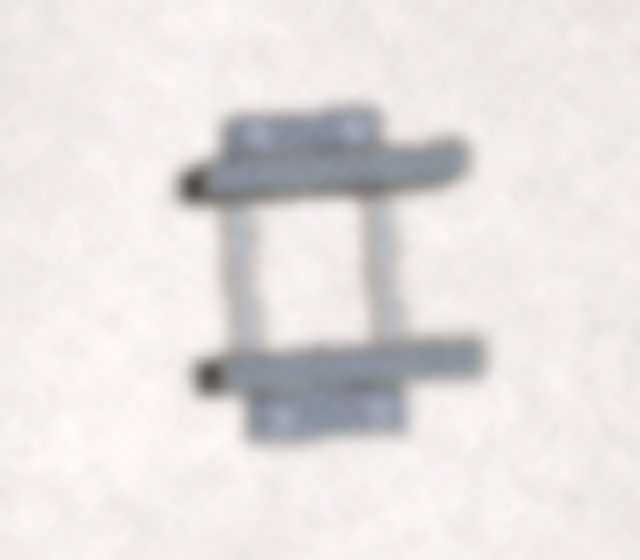

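```bash
cat >> h.py <<'E'
def wheelpts(x,y,yaw): # yaw = rolling direction
    a=np.linspace(0,2*np.pi,40); P=[]
    for s in (-.013,.013):
        for r in (.04,): P+= [(r*np.cos(t),s,.04+r*np.sin(t)) for t in a]
    for s in (-.019,.019): P+=[(.008*np.cos(t),s,.04+.008*np.sin(t)) for t in a[::4]]
    P=np.array(P); c,s_=np.cos(yaw),np.sin(yaw)
    return np.c_[x+c*P[:,0]-s_*P[:,1],y+s_*P[:,0]+c*P[:,1],P[:,2]]
def cradlepts(x,y,yaw):
    P=[]
    for t in np.linspace(-.04,.04,15):
        for yy in (.023,.035):
            P+=[(t,yy,.05),(t,-yy,.05)]
    for t in np.linspace(-.023,.023,8): P+=[(-.022,t,.005),(.022,t,.005)]
    for sx in (-.02,.02):
        P+=[(sx,.05,.006),(sx,-.05,.006)]
    P+=[(-.04,.05,.006),(-.04,-.05,.006)]
    P=np.array(P); c,s_=np.cos(yaw),np.sin(yaw)
    return np.c_[x+c*P[:,0]-s_*P[:,1],y+s_*P[:,0]+c*P[:,1],P[:,2]]
E
python3 - <<'E'
from h import *
f=env.grab_frame("top"); g=env.grab_frame("scene")
q=lambda u,v,s,x0,y0:(x0+u/s-.5,y0+v/s-.5)
W=[at_z(f,q(u,v,5,190,200),.04)[:2] for u,v in [(58,400),(68,447),(222,358),(232,408)]]
wc=np.mean(W,0); d=(W[2]+W[3]-W[0]-W[1])/2; wy=np.arctan2(d[1],d[0]); print("wheel",wc,np.linalg.norm(d),np.degrees(wy))
C=[at_z(f,q(u,v,8,370,230),.006)[:2] for u,v in [(228,112),(378,108),(250,438),(405,430)]]
cc=np.mean(C,0); e=(C[0]+C[1]-C[2]-C[3])/2; cy=np.arctan2(e[1],e[0])-np.pi/2; print("cradle",cc,np.linalg.norm(e),np.degrees(cy))
crop(f,190,200,80,120,5,"w2.png",wheelpts(*wc,wy)); crop(f,370,230,80,70,8,"c2.png",cradlepts(*cc,cy))
crop(g,360,200,120,110,5,"w3.png",wheelpts(*wc,wy)); crop(g,210,160,90,70,7,"c3.png",cradlepts(*cc,cy))
E
cd pics; python3 -c "
import cv2,numpy as np
for a,b,o in [('w2','w3','W'),('c2','c3','C')]:
    A=cv2.imread(a+'.png');B=cv2.imread(b+'.png');h=550
    A=cv2.resize(A,None,fx=h/A.shape[0],fy=h/A.shape[0]);B=cv2.resize(B,None,fx=h/B.shape[0],fy=h/B.shape[0])
    I=np.hstack([A,B]);k=800/I.shape[1];cv2.imwrite(o+'.png',cv2.resize(I,None,fx=min(1,k),fy=min(1,k)))
"
```

```text
wheel [0.50309004 0.22501528] 0.07853314175722653 -76.17922061864311
cradle [ 0.54280116 -0.22891402] 0.09880946614777185 -86.87505568536052
```

View pics/W.png

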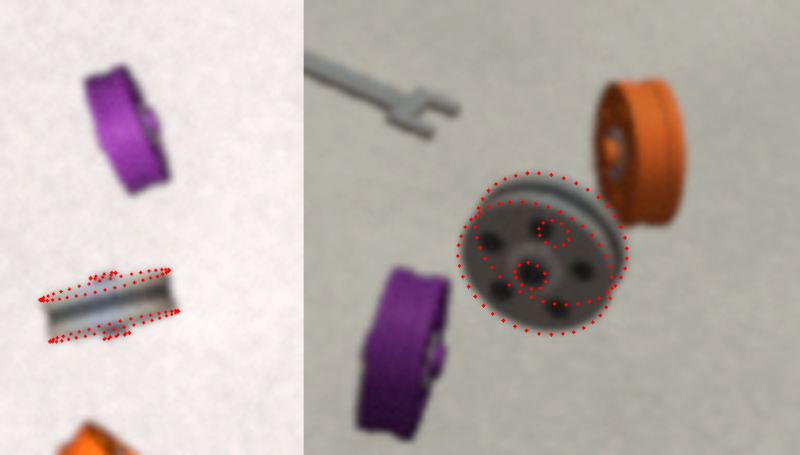

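View pics/C.png

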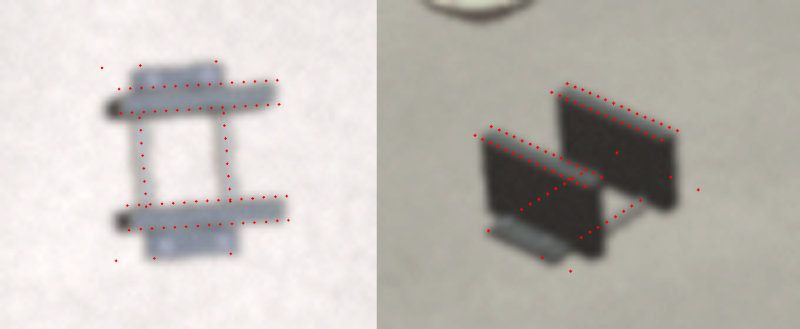

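```bash
python3 -m pendant '[[0,0,-9,0.034,-0.041,0,0.085],[0,0,-18,0.068,-0.081,0,0.085],[0,0,-27,0.102,-0.122,0,0.085],[0,0,-36,0.135,-0.163,0,0.085],[0,0,-45,0.169,-0.203,0,0.085],[0,0,-54,0.203,-0.244,0,0.085],[0,0,-63,0.237,-0.285,0,0.08],[0,0,-72,0.271,-0.326,0,0.075],[0,0,-81,0.305,-0.366,0,0.07],[0,0,-90.3,0.338,-0.407,0,0.065]]'
python3 - <<'E'
from h import *
s=env.state(); r=R.from_quat(s["ee_rot"]).as_matrix(); print(s["clock"],s["tcp_pos"],r.round(3))
print(r.T@(np.array([.503,.225,.36])-s["tcp_pos"]))
E
```

```text
clock: 1.55
tcp_pos: [0.3625, -0.0584, 0.405]
ee_rot: [0.615, 0.789, 0.0, 0.0]
ft_force: [1.6, -0.4, -0.0]
opening: 0.0651
1.55 [ 0.36252817 -0.05835594  0.40498406] [[-0.244  0.97   0.001]
 [ 0.97   0.244 -0.   ]
 [-0.001  0.001 -1.   ]]
[0.24057207 0.20529014 0.04502809]
```

```bash
python3 -m pendant '[[0,0,0,0.04,0.034,0.007,0.06],[0,0,0,0.08,0.068,0.015,0.06],[0,0,0,0.12,0.102,0.022,0.06],[0,0,0,0.16,0.137,0.03,0.06],[0,0,0,0.2,0.171,0.037,0.06],[0,0,0,0.2406,0.2053,0.045,0.06],[0,0,0,0.2406,0.2053,0.045,0.06]]'
python3 - <<'E'
from h import *
s=env.state(); r=R.from_quat(s["ee_rot"]).as_matrix(); print(s["clock"],s["tcp_pos"],r.round(3))
f=env.grab_frame("wrist"); t=env.grab_frame("top")
cv2.imwrite("pics/wr1.png",cv2.convertScaleAbs(f["pixels"][:,:,::-1],alpha=2))
crop(f,0,0,640,480,1,"wr1o.png",wheelpts(.503,.225,np.radians(-76.18)))
cv2.imwrite("pics/top2.png",t["pixels"][:,:,::-1])
E
```

```text
clock: 2.42
tcp_pos: [0.5045, 0.225, 0.3586]
ee_rot: [0.616, 0.788, -0.0, -0.0]
ft_force: [-0.4, -1.0, -1.0]
opening: 0.0599
2.425 [0.50454545 0.2249906  0.3586183 ] [[-0.241  0.97  -0.001]
 [ 0.97   0.241 -0.   ]
 [ 0.    -0.001 -1.   ]]
```

View pics/wr1o.png

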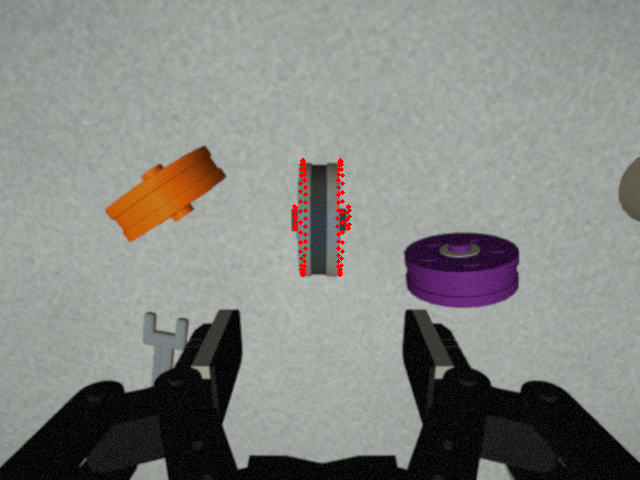

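```bash
python3 - <<'E'
import cv2
a=cv2.imread("pics/wr1.png")[145:290,270:370]; b=cv2.imread("pics/wr1o.png")[145:290,270:370]
cv2.imwrite("pics/wz.png",cv2.resize(cv2.hconcat([a,b]),None,fx=4,fy=4,interpolation=cv2.INTER_CUBIC))
E
```

```text
(no output)
```

View pics/wz.png

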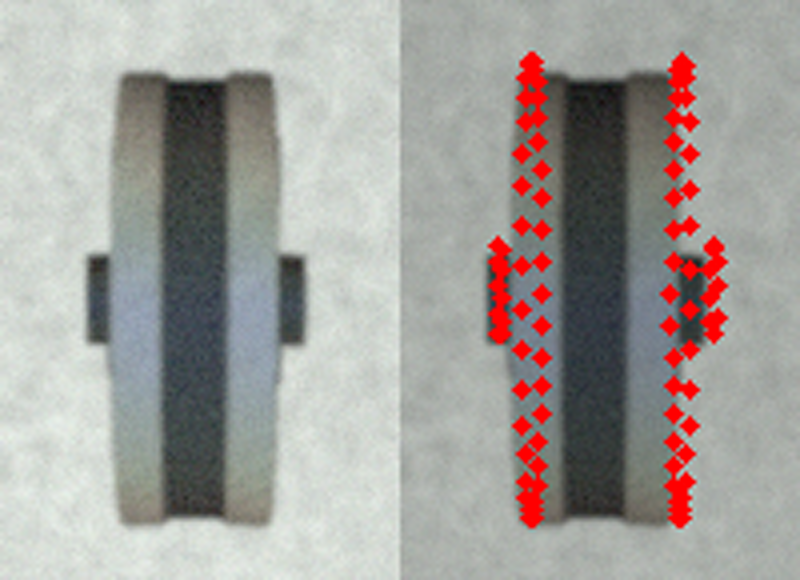

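```bash
python3 - <<'E'
from h import *
f=env.grab_frame("wrist"); s=env.state(); r=R.from_quat(s["ee_rot"]).as_matrix()
p=at_z(f,(270+196.5/4-.5,145+299.5/4-.5),.04); print(p, r.T@(p-s["tcp_pos"]))
a=at_z(f,(270+88/4-.5,145+299.5/4-.5),.04);b=at_z(f,(270+305/4-.5,145+299.5/4-.5),.04);print(np.linalg.norm(a-b))
crop(f,270,145,100,145,4,"wz2.png",wheelpts(p[0],p[1],np.radians(-76.0)))
E
```

```text
[0.5008508  0.22046632 0.04      ] [-0.0008543  -0.00302314  0.31963226]
0.0385724510029162
```

View pics/wz2.png

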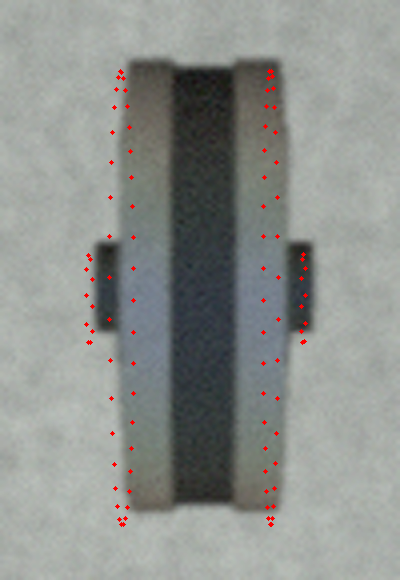

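```bash
python3 - <<'E'
from h import *
f=env.grab_frame("wrist"); s=env.state(); r=R.from_quat(s["ee_rot"]).as_matrix()
p=at_z(f,(270+204.5/4-.5,145+287.5/4-.5),.04); print(s["tcp_pos"],p, r.T@(p-s["tcp_pos"]))
crop(f,270,145,100,145,4,"wz3.png",wheelpts(p[0],p[1],np.radians(-76.0)))
E
```

```text
[0.50374558 0.22183848 0.35988133] [0.50178186 0.22237302 0.04      ] [ 0.00103055 -0.00174766  0.31988137]
```

View pics/wz3.png

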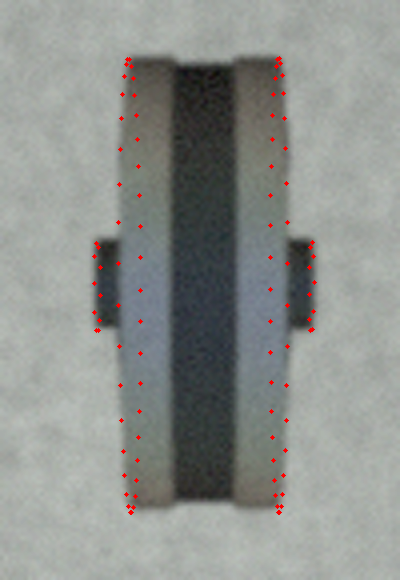

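```bash
python3 -m pendant '[[0,0,0,0.0005,-0.0007,0.04,0.06],[0,0,0,0.001,-0.0013,0.08,0.06],[0,0,0,0.001,-0.0013,0.12,0.06],[0,0,0,0.001,-0.0013,0.15,0.06],[0,0,0,0.001,-0.0013,0.163,0.06],[0,0,0,0.001,-0.0013,0.163,0.06],[0,0,0,0.001,-0.0013,0.163,0.06]]'
python3 - <<'E'
from h import *
s=env.state(); print(s["clock"],s["tcp_pos"],s["ft_force"])
f=env.grab_frame("wrist"); crop(f,0,0,640,480,1,"wr4.png"); crop(env.grab_frame("scene"),340,170,160,140,5,"s4.png")
E
```

```text
clock: 3.5
tcp_pos: [0.5029, 0.2232, 0.198]
ee_rot: [0.617, 0.787, 0.001, 0.001]
ft_force: [1.1, -0.2, -0.3]
opening: 0.06
3.5 [0.5029299  0.22321732 0.19801595] [ 1.05555804 -0.22418127 -0.28474955]
```

View pics/wr4.png

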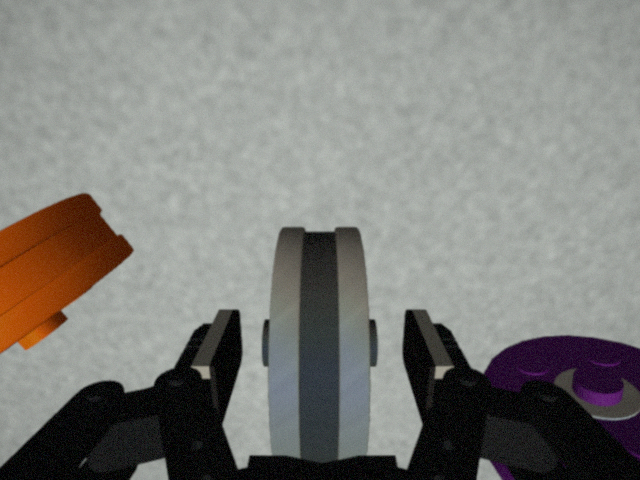

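View pics/s4.png

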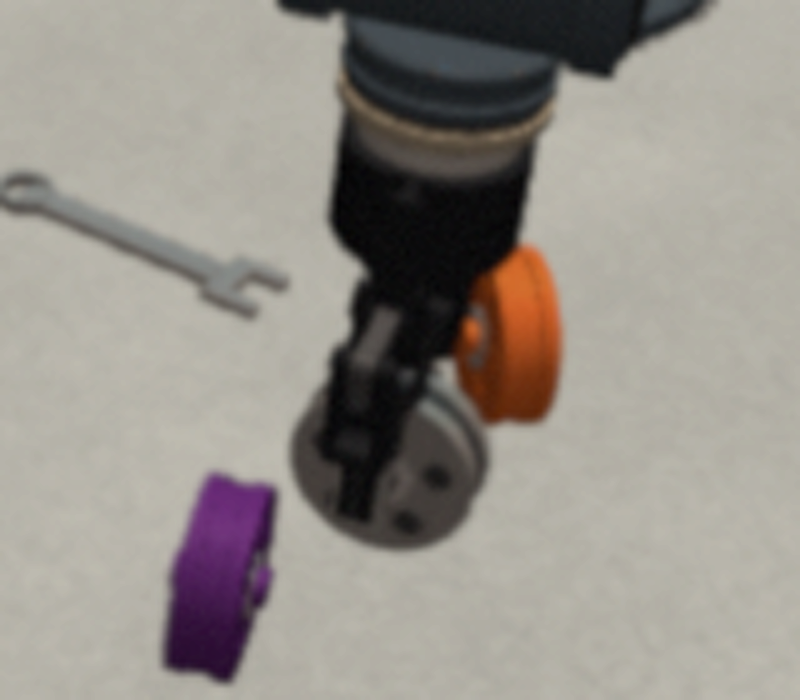

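```bash
python3 - <<'E'
from h import *
f=env.grab_frame("wrist"); g=env.grab_frame("scene"); s=env.state(); r=R.from_quat(s["ee_rot"]).as_matrix(); T=s["tcp_pos"]
print(T)
P=[T+r@np.array(v) for v in [(0,0,.155),(-.011,.03,.167),(.011,.03,.167),(.011,-.03,.167),(-.011,-.03,.167)]]
print(proj(f,P).round()); print(proj(g,P).round())
crop(f,0,0,640,480,1,"wr5.png",np.r_[wheelpts(.5018,.2224,np.radians(-76.)),P])
crop(g,340,170,160,140,5,"s5.png",np.r_[wheelpts(.5018,.2224,np.radians(-76.)),P])
E
```

```text
[0.50269537 0.22332199 0.1974981 ]
[[323. 346.]
 [402. 354.]
 [406. 301.]
 [240. 301.]
 [244. 354.]]
[[417. 260.]
 [406. 271.]
 [416. 274.]
 [425. 258.]
 [416. 255.]]
```

View pics/wr5.png

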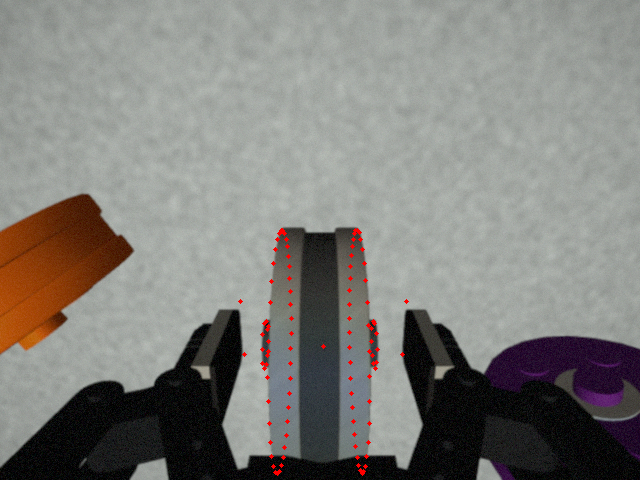

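View pics/s5.png

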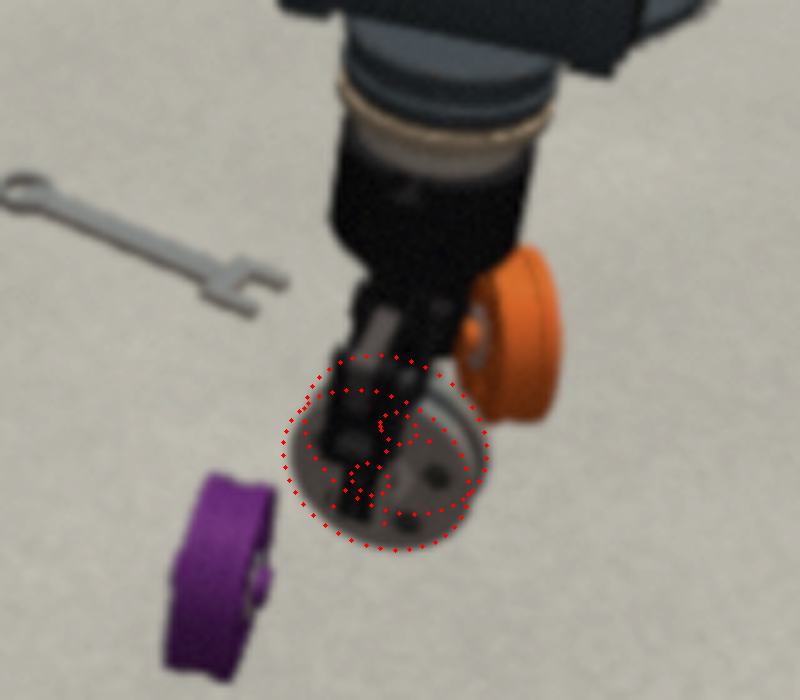

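```bash
python3 -m pendant '[[0,0,0,0,-0.0005,0,0.052],[0,0,0,0,-0.0005,0,0.045],[0,0,0,0,-0.0005,0,0.04],[0,0,0,0,-0.0005,0,0.036],[0,0,0,0,-0.0005,0,0.03],[0,0,0,0,-0.0005,0,0.03],[0,0,0,0,-0.0005,0,0.03]]'
python3 - <<'E'
from h import *
s=env.state(); print(s["clock"],s["tcp_pos"],s["ft_force"],s["opening"])
f=env.grab_frame("wrist"); g=env.grab_frame("scene"); r=R.from_quat(s["ee_rot"]).as_matrix();print(r.round(3))
crop(f,0,0,640,480,1,"wr6.png"); crop(g,340,170,160,140,3,"s6.png")
E
```

```text
clock: 4.58
tcp_pos: [0.5022, 0.2232, 0.197]
ee_rot: [0.617, 0.787, 0.0, 0.0]
ft_force: [0.2, -0.1, 6.1]
opening: 0.0365
4.575 [0.50221961 0.22318273 0.19700144] [ 0.24259835 -0.07711041  6.06066821] 0.036539886862239065
[[-0.239  0.971  0.001]
 [ 0.971  0.239  0.   ]
 [ 0.     0.001 -1.   ]]
```

View pics/wr6.png

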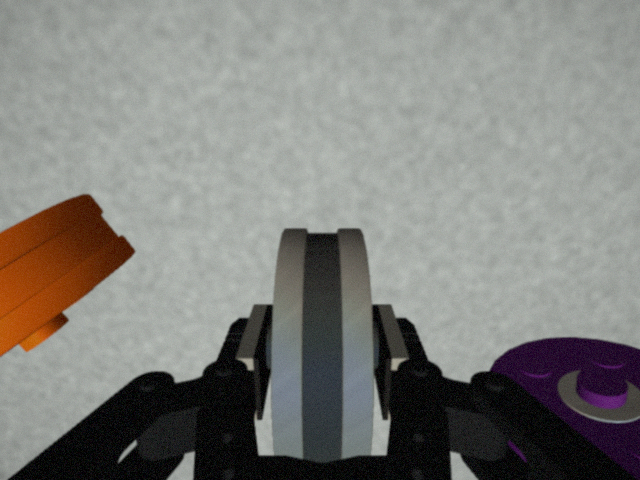

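View pics/s6.png

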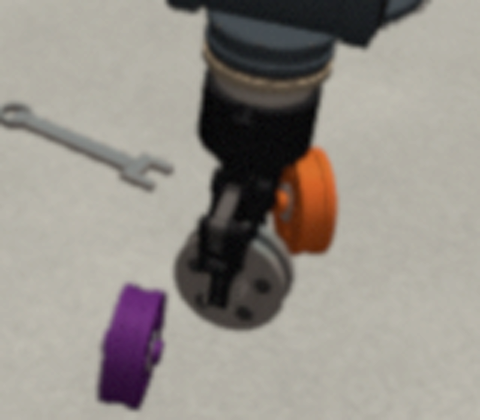

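```bash
python3 -m pendant '[[0,0,3,0,0,0,0.03],[0,0,6,0,0,0,0.03],[0,0,8.6,0,0,0,0.03],[0,0,8.6,0,0,0,0.03],[0,0,8.6,0,0,0.0004,0.03],[0,0,8.6,0,0,0.0004,0.03],[0,0,8.6,0,0,0.0004,0.03]]'
python3 - <<'E'
from h import *
s=env.state(); print(s["clock"],s["tcp_pos"],s["ft_force"],s["torque"],s["opening"])
r=R.from_quat(s["ee_rot"]).as_matrix();print(r.round(4))
E
```

```text
clock: 5.55
tcp_pos: [0.5022, 0.2232, 0.1969]
ee_rot: [0.674, 0.739, 0.0, 0.0]
ft_force: [-1.4, -0.8, 10.6]
opening: 0.0368
5.55 [0.50216697 0.22321957 0.19691006] [-1.44409794 -0.82696264 10.57262222] [-0.0721103   0.32145448 -0.01289115] 0.036769962568581026
[[-9.090e-02  9.959e-01  6.000e-04]
 [ 9.959e-01  9.090e-02  2.000e-04]
 [ 2.000e-04  6.000e-04 -1.000e+00]]
```

```bash
python3 -m pendant '[[0,0,0,-0.003,0,0,0.03],[0,0,0,-0.008,0,0,0.03],[0,0,0,-0.015,0,0,0.03],[0,0,0,-0.022,0,0,0.03],[0,0,0,-0.029,0,0,0.03],[0,0,0,-0.036,0,0,0.03],[0,0,0,-0.043,0,0,0.03],[0,0,0,-0.05,0,0,0.03],[0,0,0,-0.056,0,0,0.03],[0,0,0,-0.06,0,0,0.03]]'
python3 - <<'E'
from h import *
s=env.state(); print(s["clock"],s["tcp_pos"],s["ft_force"],s["torque"],s["opening"])
g=env.grab_frame("scene"); r=R.from_quat(s["ee_rot"]).as_matrix();print(r.round(4))
crop(g,300,150,200,160,4,"s7.png");f=env.grab_frame("wrist"); crop(f,0,0,640,480,1,"wr7.png")
E
```

```text
clock: 6.8
tcp_pos: [0.5076, 0.1637, 0.1969]
ee_rot: [0.674, 0.738, 0.001, -0.0]
ft_force: [-2.6, 5.5, 9.9]
opening: 0.0365
6.8 [0.50760085 0.16365643 0.19692013] [-2.63070611  5.47165648  9.87635931] [1.04099504 0.50558044 0.05585304] 0.03645135667728064
[[-9.040e-02  9.959e-01  7.000e-04]
 [ 9.959e-01  9.040e-02  1.000e-03]
 [ 1.000e-03  8.000e-04 -1.000e+00]]
```

View pics/s7.png

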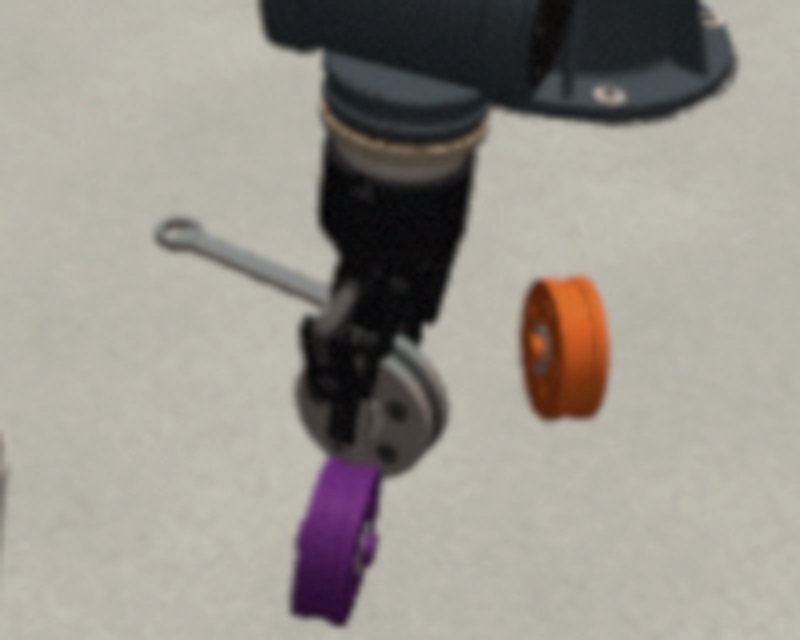

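View pics/wr7.png

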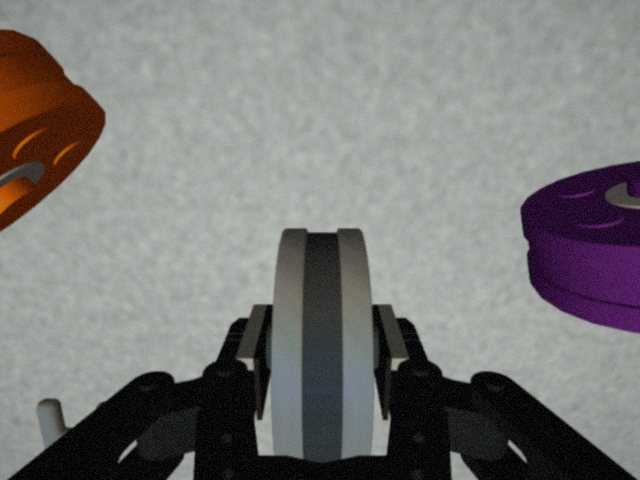

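```bash
cat > t.py <<'E'
from h import *
import sys
s=env.state(); print(s["clock"],s["tcp_pos"],s["ft_force"],s["opening"])
r=R.from_quat(s["ee_rot"]).as_matrix(); print("heading",np.degrees(np.arctan2(-r[1,0],-r[0,0])), "tilt",r[:,2].round(4))
g=env.grab_frame("scene"); c=proj(g,[s["tcp_pos"]+r@np.array([0,0,.157])])[0].astype(int)
crop(g,c[0]-45,c[1]-40,90,80,5,sys.argv[1])
E
python3 -m pendant '[[0,0,0,-0.005,0,0,0.03],[0,0,0,-0.01,0,0,0.03],[0,0,0,-0.015,0,0,0.03],[0,0,0,-0.02,0,0,0.03],[0,0,0,-0.025,0,0,0.03],[0,0,0,-0.03,0,0,0.03]]'; python3 t.py s8.png
```

```text
clock: 7.65
tcp_pos: [0.5103, 0.1338, 0.1969]
ee_rot: [0.674, 0.738, 0.001, -0.0]
ft_force: [-2.0, 4.0, 10.3]
opening: 0.0368
7.65 [0.51029257 0.13383978 0.19689424] [-1.96788887  3.97427109 10.34910916] 0.03680393264209681
heading -84.80192084577611 tilt [ 6.e-04  9.e-04 -1.e+00]
```

View pics/s8.png

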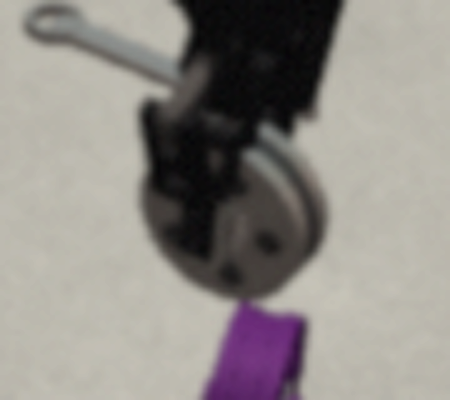

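```bash
cat > phase.py <<'E'
from h import *
def face(g,x,y,head,name=None):
    # unwrap visible face (side toward +x): columns = angle from up, positive in forward-rolling sense
    a=np.radians(np.arange(0,360,2)); rr=np.arange(.010,.039,.0005)
    n=np.array([-np.sin(head),np.cos(head)]); d=np.array([np.cos(head),np.sin(head)])
    A,Rr=np.meshgrid(a,rr)
    P=np.stack([x+.013*n[0]+Rr*np.sin(A)*d[0],y+.013*n[1]+Rr*np.sin(A)*d[1],.04+Rr*np.cos(A)],-1)
    m=proj(g,P.reshape(-1,3)).reshape(*A.shape,2).astype(np.float32)
    return cv2.remap(g["pixels"],m[...,0],m[...,1],cv2.INTER_LINEAR).mean(-1)
def load(g0,name): 
    g=dict(g0); g["pixels"]=cv2.imread(name); return g
E
python3 - <<'E'
from phase import *
g=env.grab_frame("scene"); s=env.state()
g0=load(g,"pics/scene0.png")
H=np.radians(-76.); U0=face(g0,.503,.2238,H)
r=R.from_quat(s["ee_rot"]).as_matrix(); H1=np.arctan2(-r[1,0],-r[0,0])
U1=face(g,*(s["tcp_pos"]+r@np.array([0,0,.157]))[:2],H1)
I=np.vstack([U0,np.full((4,180),255),U1]); I=cv2.resize(I.astype(np.uint8),None,fx=4,fy=4); cv2.imwrite("pics/ph.png",cv2.convertScaleAbs(I,alpha=1.6))
E
```

```text
(no output)
```

View pics/ph.png

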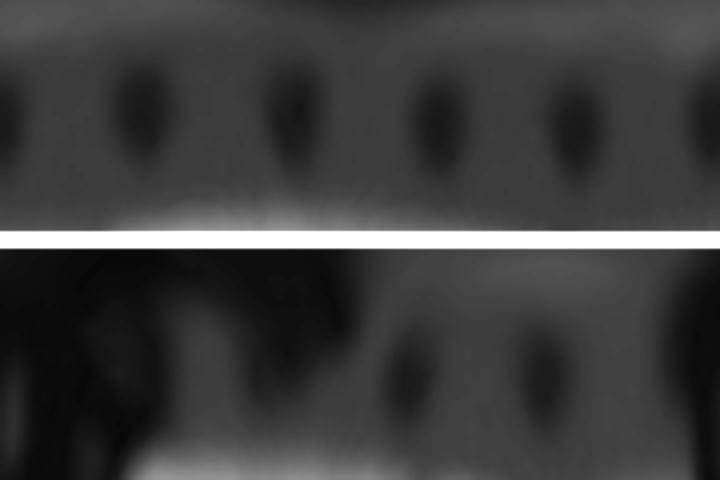

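```bash
python3 -m pendant '[[0,0,0,-0.006,0,0,0.03],[0,0,0,-0.014,0,0,0.03],[0,0,0,-0.024,0,0,0.03],[0,0,0,-0.034,0,0,0.03],[0,0,0,-0.044,0,0,0.03],[0,0,0,-0.054,0,0,0.03],[0,0,0,-0.064,0,0,0.03],[0,0,0,-0.074,0,0,0.03],[0,0,0,-0.084,0,0,0.03],[0,0,0,-0.09,0,0,0.03]]'; python3 t.py s9.png;  python3 -m pendant '[[0,0,0,-0.006,0,0,0.03],[0,0,0,-0.014,0,0,0.03],[0,0,0,-0.024,0,0,0.03],[0,0,0,-0.034,0,0,0.03],[0,0,0,-0.044,0,0,0.03],[0,0,0,-0.054,0,0,0.03],[0,0,0,-0.064,0,0,0.03],[0,0,0,-0.074,0,0,0.03],[0,0,0,-0.084,0,0,0.03],[0,0,0,-0.09,0,0,0.03]]'; python3 t.py s10.png
python3 - <<'E'
from phase import *
g=env.grab_frame("scene"); s=env.state(); f=env.grab_frame("top")
r=R.from_quat(s["ee_rot"]).as_matrix(); H1=np.arctan2(-r[1,0],-r[0,0])
U1=face(g,*(s["tcp_pos"]+r@np.array([0,0,.157]))[:2],H1)
cv2.imwrite("pics/ph.png",cv2.convertScaleAbs(cv2.resize(U1.astype(np.uint8),None,fx=4,fy=4),alpha=1.6))
crop(f,320,200,140,110,5,"t10.png"); crop(g,200,140,200,150,4,"s10b.png")
E
```

```text
clock: 9.0
tcp_pos: [0.5185, 0.0439, 0.1969]
ee_rot: [0.674, 0.738, 0.0, -0.0]
ft_force: [-1.5, 4.6, 11.7]
opening: 0.0365
9.0 [0.51852403 0.04388672 0.19690772] [-1.52026148  4.57487319 11.72609537] 0.03651927397005044
heading -84.8191304994661 tilt [ 6.e-04  7.e-04 -1.e+00]
clock: 10.3
tcp_pos: [0.5267, -0.0458, 0.1969]
ee_rot: [0.674, 0.738, 0.0, -0.0]
ft_force: [-1.4, 6.2, 11.7]
opening: 0.0364
10.3 [ 0.52669351 -0.04575646  0.19691245] [-1.35155024  6.152996   11.69410164] 0.036428255795199524
heading -84.81402901462775 tilt [ 5.e-04  6.e-04 -1.e+00]
```

View pics/ph.png

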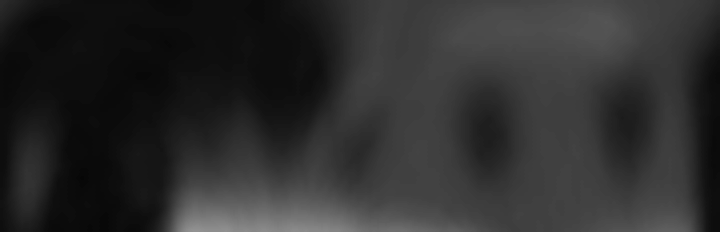

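View pics/t10.png

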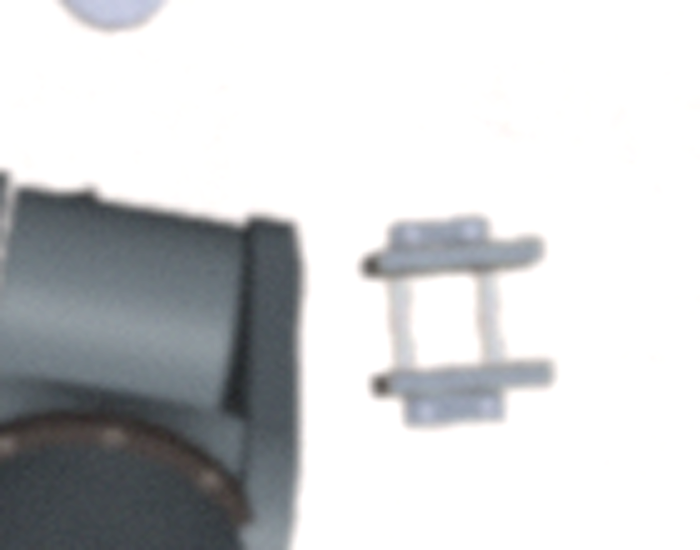

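View pics/s10b.png

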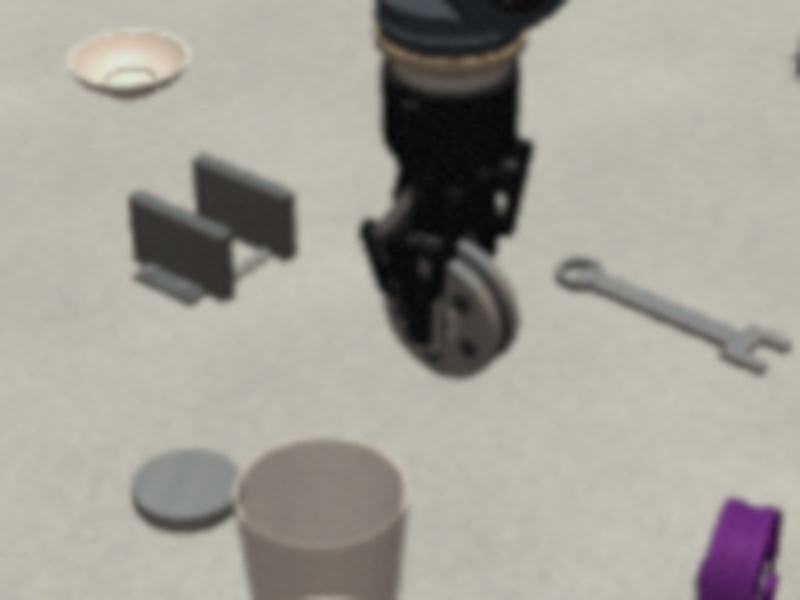

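```bash
python3 - <<'E'
from h import *
g=env.grab_frame("scene"); f=env.grab_frame("top")
crop(g,225,172,60,50,13,"cz.png"); crop(f,385,235,55,60,10,"ct.png")
E
```

```text
(no output)
```

View pics/cz.png

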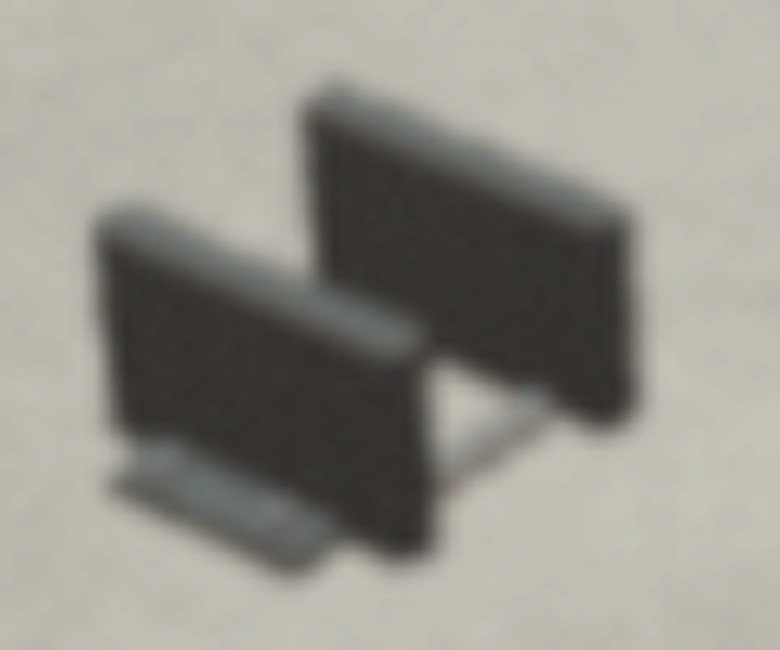

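View pics/ct.png

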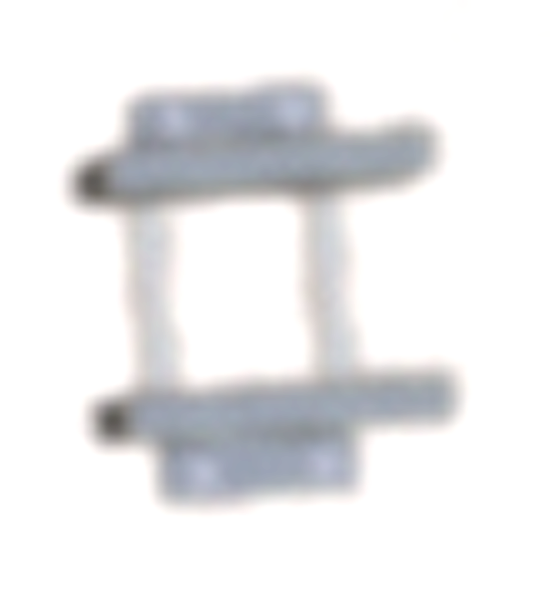

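```bash
python3 - <<'E'
from h import *
from scipy.optimize import least_squares
g=env.grab_frame("scene"); f=env.grab_frame("top")
S=[((-.04,.035,.05),(395,362)),((.04,.035,.05),(100,235)),((.04,.023,.05),(135,203)),((-.04,.023,.05),(425,325)),((-.04,.035,0),(405,560)),((-.04,.023,0),(432,545)),
((.04,-.023,.05),(305,112)),((-.04,-.023,.05),(602,228)),((.04,-.035,.05),(336,80)),((-.04,-.035,.05),(632,205)),((-.04,-.023,0),(600,432)),((-.04,-.035,0),(637,410))]
T=[((.04,.035,.05),(430,125)),((.04,.023,.05),(437,167)),((.04,-.023,.05),(455,372)),((.04,-.035,.05),(455,414)),((-.04,.035,.05),(108,162)),((-.04,.023,.05),(110,202)),((-.04,-.023,.05),(132,398)),((-.04,-.035,.05),(132,438)),
((-.0235,.05,.006),(132,95)),((.0235,.05,.006),(325,85)),((-.0235,-.05,.006),(160,500)),((.0235,-.05,.006),(355,490))]
def world(P,p):
    P=np.array(P); c,s=np.cos(p[2]),np.sin(p[2]); return np.c_[p[0]+c*P[:,0]-s*P[:,1],p[1]+s*P[:,0]+c*P[:,1],P[:,2]]
def res(F,C,o,k):
    uv=np.array([c[1] for c in C])/k+np.array(o)-.5
    return lambda p:(proj(F,world([c[0] for c in C],p))-uv).ravel()
rs=res(g,S,(225,172),13); rt=res(f,T,(385,235),10)
p0=[.5428,-.2289,np.radians(-86.9)]
for n,fn in (("scene",rs),("top",rt),("both",lambda p:np.r_[rs(p),rt(p)])):
    q=least_squares(fn,p0,loss="soft_l1"); print(n,q.x[:2].round(4),np.degrees(q.x[2]).round(2),np.sqrt(np.mean(fn(q.x)**2)).round(2))
    if n!="both": print(fn(q.x).reshape(-1,2).round(1).tolist())
E
```

```text
scene [ 0.5415 -0.2292] -86.32 0.85
[[-0.4, -0.4], [-1.4, -1.4], [-0.7, -0.9], [0.7, 0.3], [-0.0, 1.6], [1.2, 0.6], [-1.0, -1.2], [-0.3, -0.1], [-0.2, -0.6], [0.6, -0.3], [0.6, 1.2], [0.9, 0.9]]
top [ 0.5418 -0.2288] -86.09 0.62
[[0.7, -0.2], [0.4, 0.6], [0.5, -0.3], [0.9, 0.6], [-0.7, -1.5], [-0.5, -0.4], [-1.0, -0.4], [-0.5, 0.7], [-0.2, 0.1], [-0.5, -0.2], [0.6, 0.6], [0.2, 0.2]]
both [ 0.5418 -0.2288] -86.13 0.74
```

```bash
python3 -m pendant '[[0,0,0,-0.005,0,0,0.03],[0,0,0,-0.012,0,0,0.03],[0,0,0,-0.021,0,0,0.03],[0,0,0,-0.03,0,0,0.03],[0,0,0,-0.04,0,0,0.03],[0,0,0,-0.05,0,0,0.03],[0,0,0,-0.06,0,0,0.03],[0,0,0,-0.07,0,0,0.03],[0,0,0,-0.076,0,0,0.03],[0,0,0,-0.08,0,0,0.03]]'; python3 -m pendant '[[0,0,0.7,0,0,0,0.03],[0,0,1.4,0,0,0,0.03],[0,0,1.4,0,0,0,0.03],[0,0,1.4,0,0,0,0.03]]'; python3 t.py s11.png
python3 - <<'E'
from h import *
g=env.grab_frame("scene"); f=env.grab_frame("top"); s=env.state(); r=R.from_quat(s["ee_rot"]).as_matrix(); H=np.arctan2(-r[1,0],-r[0,0])
w=(s["tcp_pos"]+r@[0,0,.157]); print(w)
P=np.r_[wheelpts(w[0],w[1],H),cradlepts(.5416,-.229,np.radians(-86.2))]
crop(g,220,160,100,80,8,"s11a.png"); crop(g,220,160,100,80,8,"s11b.png",P); crop(f,320,200,120,100,6,"t11.png",P)
E
```

```text
clock: 11.9
tcp_pos: [0.5339, -0.1253, 0.1969]
ee_rot: [0.674, 0.738, 0.0, -0.0]
ft_force: [-0.1, 5.4, 12.0]
opening: 0.0365
clock: 12.4
tcp_pos: [0.534, -0.1253, 0.1969]
ee_rot: [0.683, 0.73, 0.0, 0.0]
ft_force: [-1.8, 2.6, 11.2]
opening: 0.0365
12.4 [ 0.53397437 -0.125261    0.19692439] [-1.82674335  2.6233899  11.23158067] 0.03646193949997156
heading -86.18273873700726 tilt [ 5.e-04  1.e-04 -1.e+00]
[ 0.53404489 -0.12524207  0.03991347]
```

View pics/s11b.png

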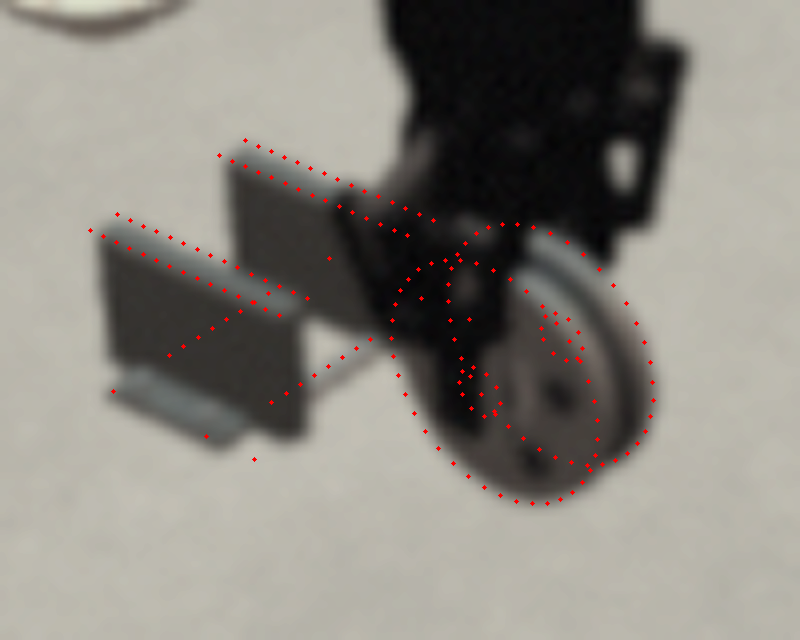

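View pics/t11.png

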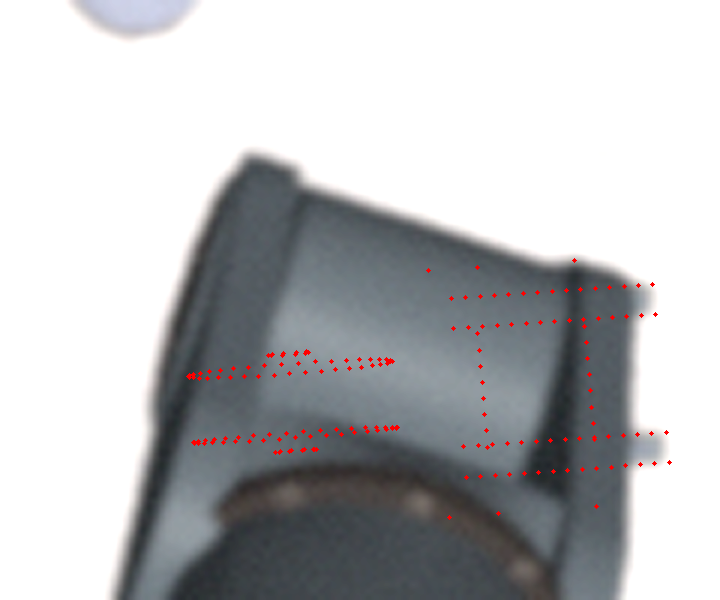

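```bash
python3 -m pendant '[[0,0,0,-0.004,-0.0001,0,0.03],[0,0,0,-0.01,-0.0001,0,0.03],[0,0,0,-0.016,0.0002,0,0.03],[0,0,0,-0.022,0.0003,0,0.03],[0,0,0,-0.028,0.0004,0,0.03],[0,0,0,-0.034,0.0005,0,0.03],[0,0,0,-0.039,0.0006,0,0.03],[0,0,0,-0.042,0.0006,0,0.03],[0,0,0,-0.044,0.0006,0,0.03],[0,0,0,-0.044,0.0006,0,0.03]]'; python3 t.py s12.png
python3 - <<'E'
from h import *
g=env.grab_frame("scene"); f=env.grab_frame("top"); s=env.state(); r=R.from_quat(s["ee_rot"]).as_matrix(); H=np.arctan2(-r[1,0],-r[0,0])
w=(s["tcp_pos"]+r@[0,0,.157]); L=np.radians(-86.2); d=w[:2]-[.5416,-.229]; print(w, "lane x",d@[np.cos(L),np.sin(L)],"y",d@[-np.sin(L),np.cos(L)])
crop(g,215,155,90,75,8,"s12a.png")
E
```

```text
clock: 13.8
tcp_pos: [0.5373, -0.169, 0.1969]
ee_rot: [0.683, 0.73, 0.0, -0.0]
ft_force: [-3.3, 4.5, 13.3]
opening: 0.0368
13.8 [ 0.53725122 -0.1690355   0.19689587] [-3.25481734  4.52586508 13.27235094] 0.03679792197933346
heading -86.1919825682407 tilt [-6.e-04  7.e-04 -1.e+00]
[ 0.53715497 -0.16890064  0.03990114] lane x -0.060261822817799536 y -0.0004522411037769503
```

View pics/s12a.png

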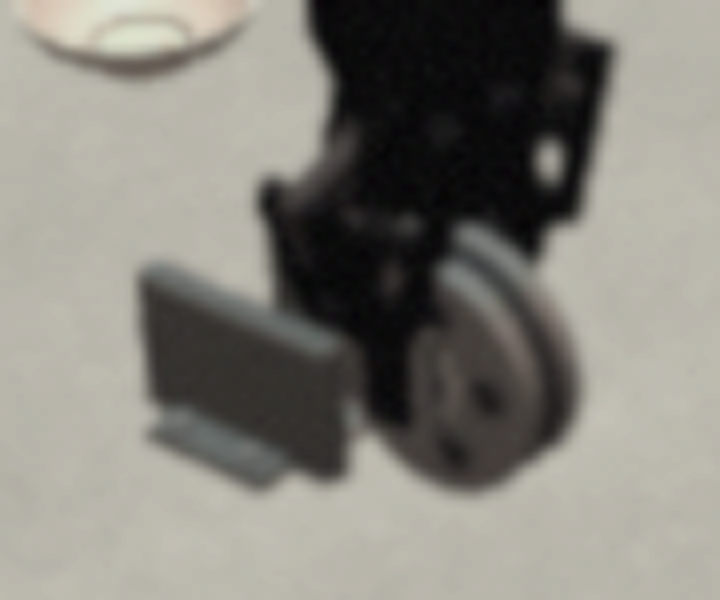

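```bash
python3 -m pendant '[[0,0,0,0,0,-0.0005,0.03],[0,0,0,0,0,-0.001,0.03],[0,0,0,0,0,-0.001,0.03],[0,0,0,0,0,-0.001,0.06],[0,0,0,0,0,-0.001,0.06],[0,0,0,0,0,-0.001,0.06]]'; python3 t.py s13.png
python3 - <<'E'
from h import *
crop(env.grab_frame("wrist"),0,0,640,480,1,"wr13.png")
E
```

```text
clock: 14.7
tcp_pos: [0.5373, -0.1694, 0.1973]
ee_rot: [0.683, 0.73, -0.0, 0.0]
ft_force: [-0.1, 0.1, -0.2]
opening: 0.0602
14.7 [ 0.5373359 -0.1694129  0.1972692] [-0.10651496  0.13403354 -0.17211757] 0.06015240572102814
heading -86.1933087135854 tilt [ 1.e-04 -2.e-04 -1.e+00]
```

View pics/wr13.png

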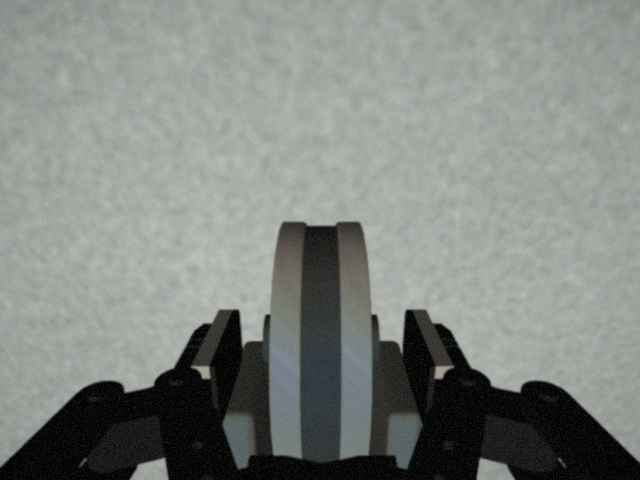

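View pics/s13.png

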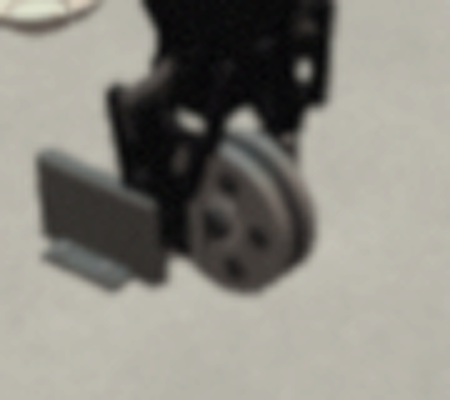

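```bash
python3 - <<'E'
from h import *
a=env.grab_frame("wrist")["pixels"].astype(int)
def top(p): 
    c=p[150:330,283:300].mean((1,2)); d=np.abs(np.diff(c)); return c.round().tolist()[60:84]
print(top(a))
for i in range(3): b=env.grab_frame("wrist")["pixels"].astype(int); print(top(b))
E
```

```text
[109.0, 109.0, 109.0, 107.0, 108.0, 107.0, 107.0, 108.0, 107.0, 105.0, 103.0, 89.0, 60.0, 37.0, 30.0, 32.0, 32.0, 34.0, 35.0, 36.0, 37.0, 38.0, 40.0, 40.0]
[108.0, 109.0, 108.0, 108.0, 108.0, 108.0, 107.0, 107.0, 107.0, 107.0, 103.0, 90.0, 61.0, 37.0, 30.0, 32.0, 33.0, 34.0, 36.0, 36.0, 36.0, 38.0, 38.0, 39.0]
[109.0, 108.0, 108.0, 108.0, 108.0, 107.0, 107.0, 107.0, 107.0, 107.0, 103.0, 89.0, 60.0, 36.0, 32.0, 31.0, 33.0, 34.0, 35.0, 36.0, 35.0, 38.0, 38.0, 40.0]
[109.0, 108.0, 108.0, 108.0, 107.0, 108.0, 108.0, 107.0, 106.0, 107.0, 104.0, 90.0, 60.0, 37.0, 30.0, 30.0, 32.0, 33.0, 34.0, 35.0, 37.0, 37.0, 39.0, 40.0]
```

```bash
python3 -m pendant '[[0,0,0,0,0,-0.02,0.06],[0,0,0,0,0,-0.045,0.06],[0,0,0,0,0,-0.075,0.06],[0,0,0,0,0,-0.08,0.06],[0,0,0,0.03,0,-0.08,0.06],[0,0,0,0.06,0,-0.08,0.04],[0,0,0,0.07,0,-0.08,0.01],[0,0,0,0.07,0,-0.08,0],[0,0,0,0.07,0,-0.08,0],[0,0,0,0.07,0,-0.08,0]]'; python3 t.py s14.png
python3 - <<'E'
from h import *
crop(env.grab_frame("wrist"),0,0,640,480,1,"wr14.png"); crop(env.grab_frame("top"),340,200,120,100,6,"t14.png")
E
```

```text
clock: 16.25
tcp_pos: [0.5327, -0.1002, 0.2772]
ee_rot: [0.684, 0.73, -0.0, 0.0]
ft_force: [0.4, 1.3, -1.0]
opening: -0.0001
16.25 [ 0.53271524 -0.10015057  0.2772104 ] [ 0.38689849  1.29399009 -1.01559656] -9.249302313446873e-05
heading -86.24121610621737 tilt [ 0. -0. -1.]
```

View pics/wr14.png

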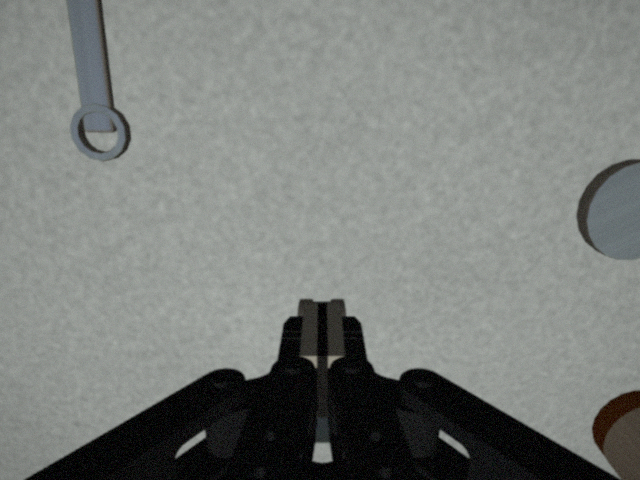

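View pics/s14.png

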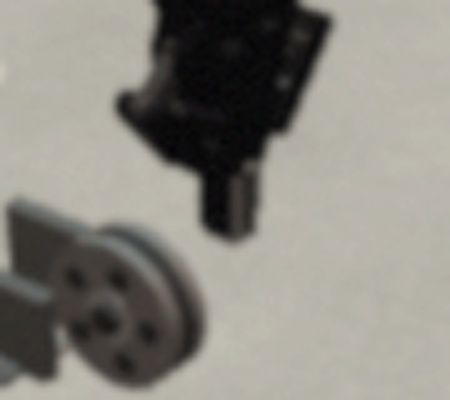

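View pics/t14.png

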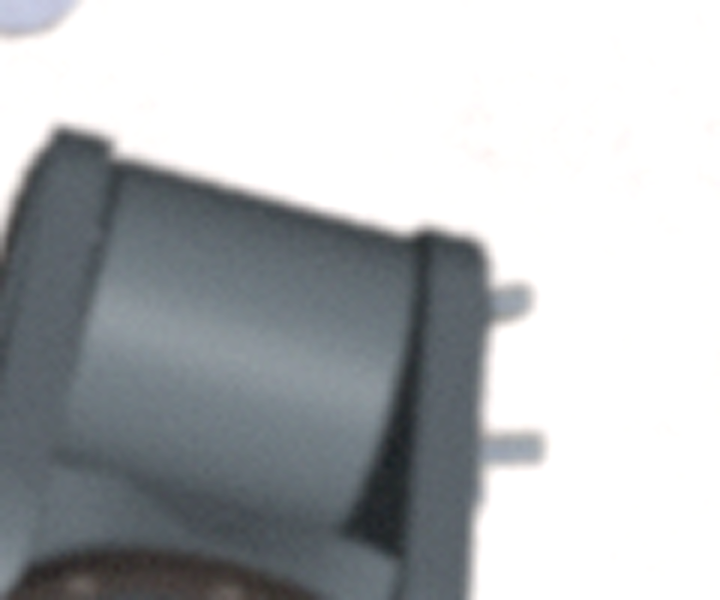

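```bash
python3 -m pendant '[[0,0,0,0,0,0.02,0],[0,0,0,0,0,0.045,0],[0,0,0,0,0,0.07,0],[0,0,0,0,0,0.084,0],[0,0,0,0,0,0.086,0],[0,0,0,0,0,0.086,0],[0,0,0,-0.004,0,0.086,0],[0,0,0,-0.008,0,0.086,0],[0,0,0,-0.012,0,0.086,0],[0,0,0,-0.012,0,0.086,0]]'; python3 t.py s15.png
python3 - <<'E'
from h import *
g=env.grab_frame("scene"); crop(g,210,150,110,90,7,"s15b.png")
E
```

```text
clock: 17.65
tcp_pos: [0.5335, -0.1118, 0.1914]
ee_rot: [0.683, 0.73, 0.0, 0.0]
ft_force: [-0.5, -0.0, 0.7]
opening: -0.0001
17.65 [ 0.53348513 -0.11175578  0.19137991] [-0.52076521 -0.03930301  0.68535994] -6.24461577644145e-05
heading -86.21756780548986 tilt [ 2.e-04 -0.e+00 -1.e+00]
```

View pics/s15b.png

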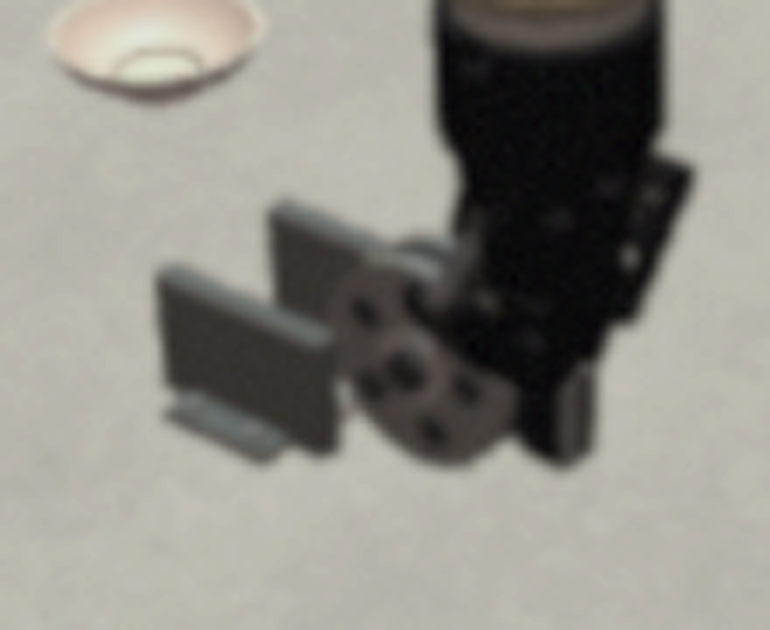

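```bash
python3 -m pendant '[[0,0,0,-0.003,0,0,0],[0,0,0,-0.0055,0,0,0],[0,0,0,-0.0075,0,0,0],[0,0,0,-0.0095,0,0,0],[0,0,0,-0.0115,0,0,0],[0,0,0,-0.0135,0,0,0],[0,0,0,-0.0155,0,0,0],[0,0,0,-0.0175,0,0,0],[0,0,0,-0.0195,0,0,0],[0,0,0,-0.021,0,0,0]]'; python3 t.py s16.png
python3 - <<'E'
from h import *
g=env.grab_frame("scene"); crop(g,210,150,110,90,7,"s16b.png")
E
```

```text
clock: 19.0
tcp_pos: [0.5349, -0.1325, 0.1913]
ee_rot: [0.683, 0.73, -0.0, 0.0]
ft_force: [0.3, 0.3, 0.3]
opening: -0.0
19.0 [ 0.53488099 -0.13251778  0.19129019] [0.33908299 0.31461776 0.25347071] -4.0677740354306524e-05
heading -86.19341256548165 tilt [ 0. -0. -1.]
```

View pics/s16b.png

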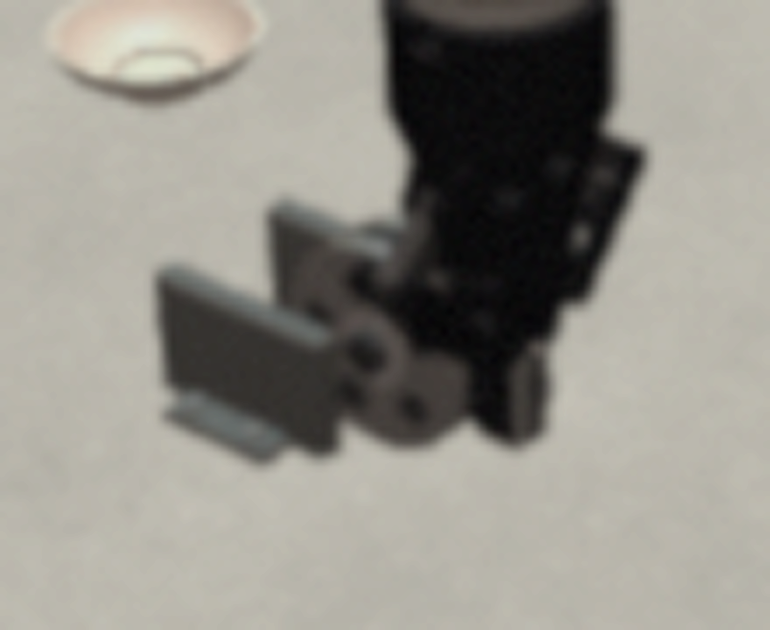

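```bash
python3 -m pendant '[[0,0,0,0.003,0,0,0],[0,0,0,0.003,0,0.006,0],[0,0,0,0.003,0,0.006,0],[0,0,0,0.0,0,0.006,0],[0,0,0,-0.0015,0,0.0045,0],[0,0,0,-0.003,0,0.0028,0],[0,0,0,-0.0045,0,0.001,0],[0,0,0,-0.006,0,-0.0008,0],[0,0,0,-0.008,0,-0.0032,0],[0,0,0,-0.01,0,-0.0056,0]]'; python3 t.py s17.png
python3 - <<'E'
from h import *
g=env.grab_frame("scene"); crop(g,210,150,110,90,7,"s17b.png")
E
```

```text
clock: 20.35
tcp_pos: [0.5355, -0.1418, 0.1972]
ee_rot: [0.683, 0.73, 0.0, -0.001]
ft_force: [-0.2, 9.8, 5.0]
opening: 0.0001
20.35 [ 0.53549679 -0.14179127  0.19718016] [-0.20230552  9.79103599  5.00217083] 0.00012560038245529139
heading -86.193590104552 tilt [-5.0e-04  1.2e-03 -1.0e+00]
```

View pics/s17b.png

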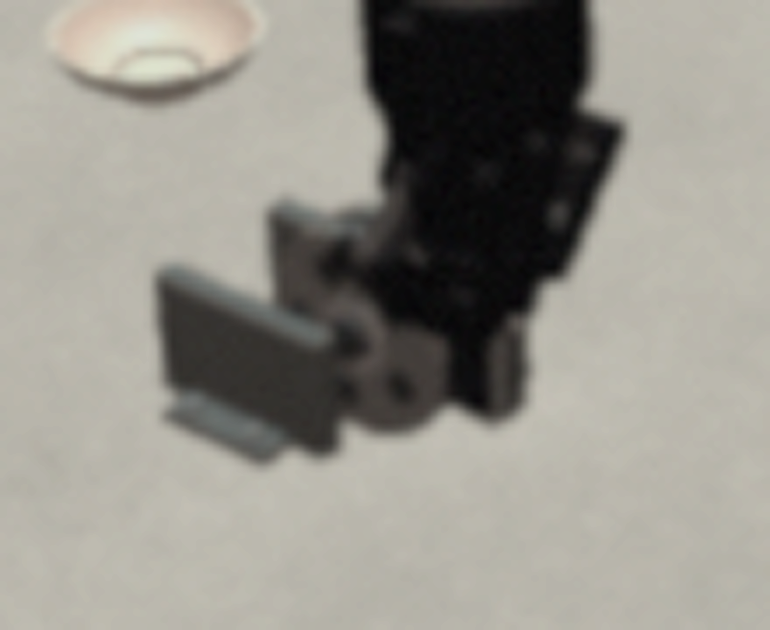

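```bash
python3 -m pendant '[[0,0,0,-0.0005,0,-0.003,0],[0,0,0,-0.002,0,-0.0055,0],[0,0,0,-0.0035,0,-0.008,0],[0,0,0,-0.005,0,-0.010,0],[0,0,0,-0.0065,0,-0.012,0],[0,0,0,-0.008,0,-0.014,0]]'; python3 t.py s18.png
python3 - <<'E'
from h import *
g=env.grab_frame("scene"); crop(g,210,150,110,90,7,"s18b.png")
E
```

```text
clock: 21.2
tcp_pos: [0.5361, -0.1505, 0.211]
ee_rot: [0.683, 0.73, -0.0, 0.0]
ft_force: [-0.2, 0.4, -1.5]
opening: -0.0001
21.2 [ 0.53608548 -0.15048338  0.21104639] [-0.23605157  0.41977221 -1.54453481] -8.402231653530623e-05
heading -86.19105144590564 tilt [ 1.e-04 -1.e-04 -1.e+00]
```

View pics/s18b.png

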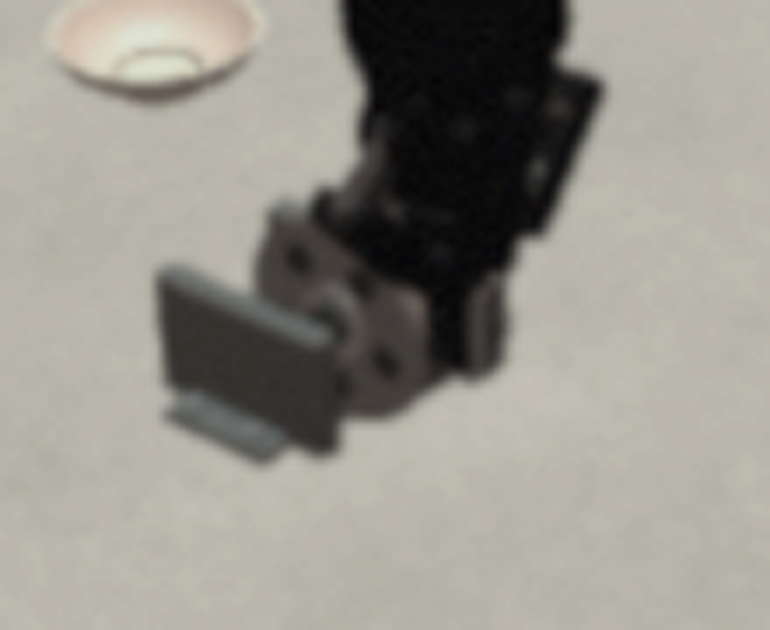

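```bash
python3 -m pendant '[[0,0,0,-0.0015,0,-0.0015,0],[0,0,0,-0.003,0,-0.003,0],[0,0,0,-0.0045,0,-0.0045,0],[0,0,0,-0.006,0,-0.005,0],[0,0,0,-0.0075,0,-0.0055,0],[0,0,0,-0.009,0,-0.006,0]]'; python3 t.py s19.png
python3 - <<'E'
from h import *
g=env.grab_frame("scene"); crop(g,210,150,110,90,7,"s19b.png")
E
```

```text
clock: 22.05
tcp_pos: [0.5366, -0.1595, 0.2168]
ee_rot: [0.683, 0.73, -0.0, 0.0]
ft_force: [-1.0, -0.7, 0.9]
opening: 0.0002
22.05 [ 0.53664807 -0.1595397   0.21684281] [-0.95063487 -0.72667014  0.89565017] 0.00021667178082166748
heading -86.18959622708078 tilt [-0.e+00 -2.e-04 -1.e+00]
```

View pics/s19b.png

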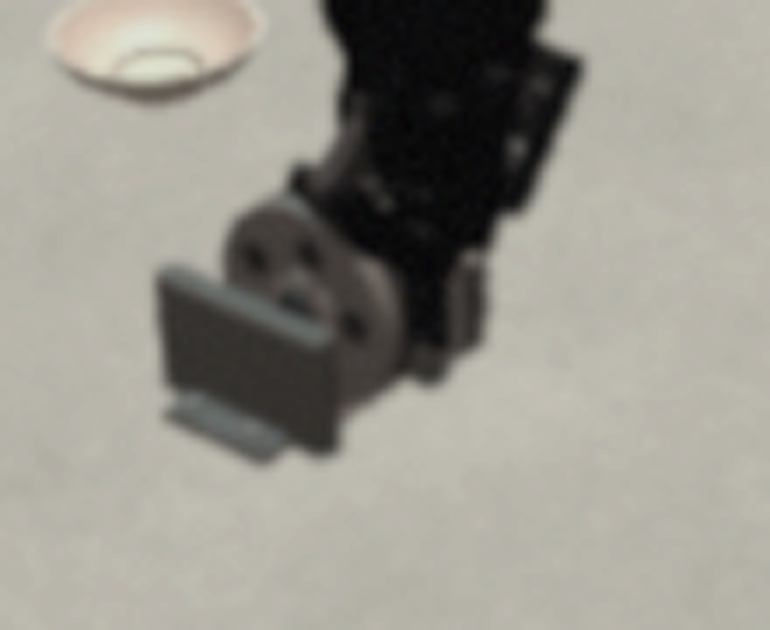

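```bash
python3 -m pendant '[[0,0,0,-0.0015,0,-0.001,0],[0,0,0,-0.003,0,-0.002,0],[0,0,0,-0.0045,0,-0.002,0],[0,0,0,-0.006,0,-0.002,0],[0,0,0,-0.006,0,-0.002,0],[0,0,0,-0.006,0,-0.002,0]]'; python3 t.py s20.png
python3 - <<'E'
from h import *
g=env.grab_frame("scene"); L=np.radians(-86.2); crop(g,210,150,110,90,7,"s20b.png",wheelpts(.5416,-.229,L))
E
```

```text
clock: 22.9
tcp_pos: [0.537, -0.1653, 0.2189]
ee_rot: [0.683, 0.73, -0.0, -0.0]
ft_force: [0.9, 0.5, 0.3]
opening: -0.0001
22.9 [ 0.53702983 -0.16527934  0.21886806] [0.9052792  0.45519729 0.28755817] -7.509588697451624e-05
heading -86.19001781435882 tilt [-1.e-04  0.e+00 -1.e+00]
```

View pics/s20b.png

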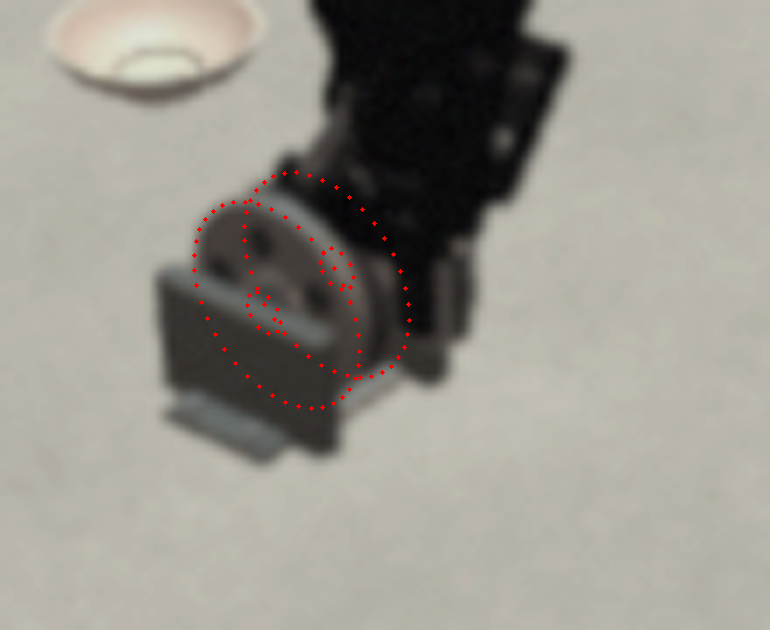

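```bash
python3 -m pendant '[[0,0,0,0.01,0,0,0],[0,0,0,0.03,0,0,0],[0,0,0,0.06,0,-0.01,0],[0,0,0,0.09,0,-0.05,0],[0,0,0,0.12,0,-0.1,0],[0,0,0,0.16,0,-0.13,0],[0,0,0,0.2,0,-0.15,0],[0,0,0,0.22,0,-0.15,0],[0,0,0,0.22,0,-0.15,0]]'
python3 - <<'E'
from h import *
g=env.grab_frame("scene"); f=env.grab_frame("top"); L=np.radians(-86.2); W=wheelpts(.5416,-.229,L)
s=env.state(); print(s["tcp_pos"],s["ft_force"])
crop(g,210,150,110,90,7,"s21a.png"); crop(g,210,150,110,90,7,"s21b.png",W)
crop(f,380,230,65,65,9,"t21a.png");crop(f,380,230,65,65,9,"t21b.png",W)
cv2.imwrite("pics/S21.png",cv2.resize(cv2.hconcat([cv2.imread("pics/s21a.png"),cv2.imread("pics/s21b.png")]),(800,327)))
cv2.imwrite("pics/T21.png",cv2.resize(cv2.hconcat([cv2.imread("pics/t21a.png"),cv2.imread("pics/t21b.png")]),(800,400)))
cv2.imwrite("pics/top21.png",f["pixels"][:,:,::-1])
E
```

```text
clock: 24.12
tcp_pos: [0.5218, 0.0562, 0.369]
ee_rot: [0.682, 0.731, 0.0, -0.0]
ft_force: [-0.1, 0.5, 0.3]
opening: 0.0001
[0.52213134 0.05456673 0.36864809] [ 0.30896209 -0.75548738  0.18036738]
```

View pics/S21.png

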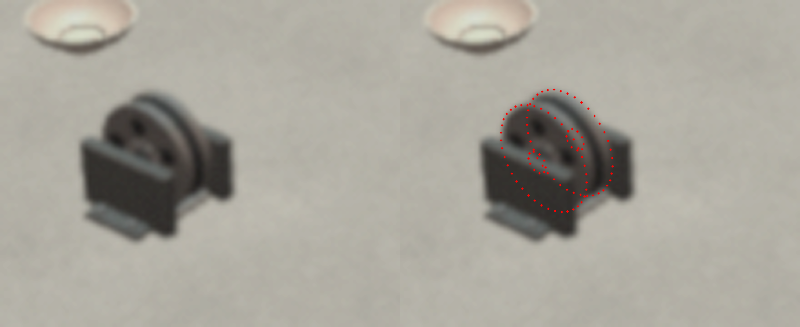

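View pics/T21.png

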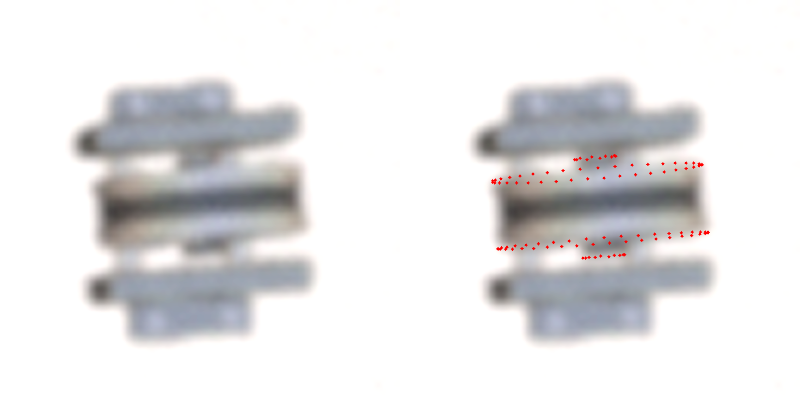

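View pics/top21.png

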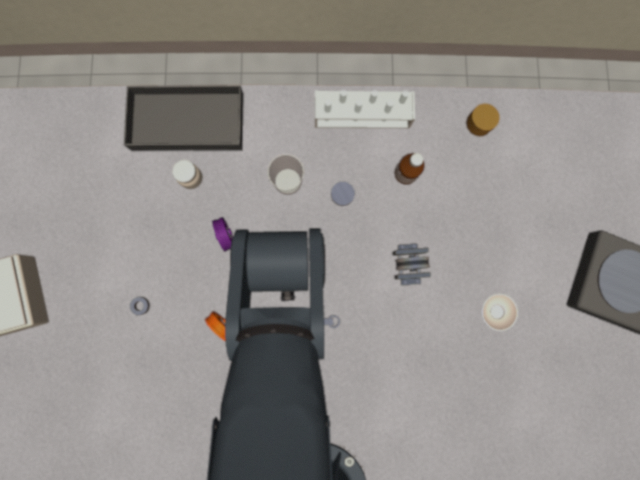

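The wheel now sits centred in the cradle: in the top view its axle is at about (412,264), midway between the cheeks. The overlay of the expected parked pose matches to about 2 mm, and the bystanders in view haven't moved. I'll check it's at rest, then hand in.

```bash
python3 -m pendant '[[0,0,0,0,0,0,0],[0,0,0,0,0,0,0],[0,0,0,0,0,0,0],[0,0,0,0,0,0,0]]'; python3 - <<'E'
from h import *
a=env.grab_frame("top")["pixels"].astype(int); [env.grab_frame("top") for _ in range(8)]
b=env.grab_frame("top")["pixels"].astype(int); print(np.abs(a-b)[235:290,390:435].max(), np.abs(a-b)[235:290,390:435].mean(), np.abs(a-b)[400:450,500:560].mean())
s=env.state(); print(s["clock"],s["ft_force"],np.abs(s["qvel"]).max())
env.sign_off()
E
```

```text
clock: 24.72
tcp_pos: [0.5225, 0.0541, 0.3689]
ee_rot: [0.683, 0.73, -0.0, -0.0]
ft_force: [-0.1, -0.3, 0.0]
opening: -0.0003
5 0.9306397306397306 0.8717777777777778
25.225 [0.93017199 0.22405735 0.32349488] 0.0007804617437595759
the job is handed in; nothing more can be done
```

The wheel is parked upright between the two bars of the cradle, and I handed the job in at about 25 s. The hand-in gives no verdict, so this rests on my own checks.

**What I did**
- I gripped the wheel by its axle ends, pivoted it about 9° and pressed its rim on the bench with 10–13 N. Then I rolled it about 390 mm, roughly 1.5 turns.
- I released it in the mouth of the cradle and pushed it over the near bar with the closed fingers rising behind the rim. Then I backed the arm well away.

**What the last checks showed**
- **Rolling:** the rim holes matched rolling without skidding, at 58° seen against 57° expected after 90 mm. After 270 mm it was 24° against 27°, counted modulo the 72° hole spacing.
- **Parked position:** the outline of the expected parked pose matched the wheel to about 2 mm in both the top and scene views.
- **At rest:** two top views about 0.45 s apart differed only by image noise, and the force on the tool was within sensor noise.
- **Bystanders:** those visible from above had not moved by eye. The arm partly hid the spanner in that last picture, so I couldn't fully check it, but nothing had come near it.

**What disagreed**
- The top camera's first estimate of the wheel was 2–3 mm off the wrist camera's, so I used the wrist camera's.
- The cradle looked slightly smaller than its stated size in both fixed views, so I relied only on its fitted centre and direction.
- Early in the climb the finger rubbed the rim, with about 10 N back and 5 N up on the tool, until I made it rise faster.

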